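Grade a fired ring on the bore gauge

TASK

Check the bore of the fired clay ring that stands on the white tile: slide it level and centred down the tapered gauge, pushing the grey sleeve ahead of it, gently until the cone stops it. Read from the sleeve whether the bore is small, medium or large, then take the ring off and set it gently over the peg for that size (thin, middle or thick), leaving the sleeve at its reading and the two rings on the ware board alone.

Things in the scene. Friction and masses are not known exactly. Their poses are not given: they have to be found in the camera images.
- tile: white glazed tile 110 x 110, 8 thick, fixed, carrying the ring to be checked. Origin at the centre of its underside, z up. Sizes in mm
- ring_1_mid (a point): one of three fired clay rings (short tubes) alike outside: outer diameter 60, height 30, 0.09 kg. Bores differ: one 36, one 40, one 44; which is which is not known beforehand. Point at its centre, 15 above the underside; z is its axis, upright at the start. One ring stands on the white tile, two on the plywood ware board; which one where varies. Sizes in mm
- ring_2_mid (a point): one of three fired clay rings (short tubes) alike outside: outer diameter 60, height 30, 0.09 kg. Bores differ: one 36, one 40, one 44; which is which is not known beforehand. Point at its centre, 15 above the underside; z is its axis, upright at the start. One ring stands on the white tile, two on the plywood ware board; which one where varies. Sizes in mm
- ring_3_mid (a point): one of three fired clay rings (short tubes) alike outside: outer diameter 60, height 30, 0.09 kg. Bores differ: one 36, one 40, one 44; which is which is not known beforehand. Point at its centre, 15 above the underside; z is its axis, upright at the start. One ring stands on the white tile, two on the plywood ware board; which one where varies. Sizes in mm
- gauge: fixed bore gauge: upright aluminium mandrel on a dark wooden base 90 x 90 x 14, 130 tall. Origin under the base's centre, z up. The fired ring is brittle: more than 20 N between it and the cone breaks it. A ring held 1 off-centre catches the cone about 5 too high and is pushed sideways: centre it by feel. Sizes in mm
- gauge_tip (a point): very top of the gauge's mandrel, on its axis, 130 above the table, z up. Going down from it: lead-in from diameter 22 to 32 in the first 8; even taper from diameter 32 (8 below the tip) to 48 (48 below); then a straight post of diameter 49. A bore of 36, 40 or 44 first meets the cone with the ring's underside 18, 28 or 38 below the tip; pressing at 10 N wedges it 2 further. Sizes in mm
- sleeve (a joint): grey sleeve round the mandrel, bore 50, outer 60, 50 long; pushed down by the ring's underside on its upper rim with 2 to 5 N, it stays where left. Value (m) 0 to 0.036 grows downward; at 0 its rim is 10 and its lower edge 60 below the tip; starts at 0 to 0.003. Dark lines round the post show where the lower edge comes: upper = small bore (0.008), middle = medium (0.018), lower = large (0.028) (mm)
- stand_thin_seat (a point): stand for the small-bore rings (bore 36): fixed plywood square 85 x 85, 12 thick, with one upright wooden peg in its middle, diameter 12, 14 tall above the plywood (the thinnest, shortest of the three pegs). Point on the peg's axis at the plywood's upper face; z up. A ring over the peg rests flat on the plywood. Sizes in mm
- stand_medium_seat (a point): stand for the medium-bore rings (bore 40): fixed plywood square 85 x 85, 12 thick, with one upright wooden peg in its middle, diameter 20, 28 tall above the plywood (the middle-sized of the three pegs). Point on the peg's axis at the plywood's upper face; z up. A ring over the peg rests flat on the plywood. Sizes in mm
- stand_thick_seat (a point): stand for the large-bore rings (bore 44): fixed plywood square 85 x 85, 12 thick, with one upright wooden peg in its middle, diameter 30, 44 tall above the plywood (the thickest, tallest of the three pegs). Point on the peg's axis at the plywood's upper face; z up. A ring over the peg rests flat on the plywood. Sizes in mm
- ware_board: plywood ware board 90 x 220, 8 thick, fixed, with the two other rings standing on it, 50 either side of its middle. Origin at the centre of its underside, y along its length, z up. Sizes in mm
- cup: loose blue glazed cup, 72 across, 85 tall, a bystander. Origin at the centre of its underside. Sizes in mm
- phone: loose black telephone 75 x 150 x 9 lying flat, a bystander. Origin at the centre of its underside. Sizes in mm
Not all that is in view belongs to the job. Leave any green or yellow look-alike of the part that bears stand_medium_seat alone. What is shaped like the part that bears ring_2_mid but purple is not meant.

How it is judged:
On the way:
1. the ring from the tile is level and centred on the gauge, slid down until its bore bears on the cone (gauge_c2), with the sleeve pushed down to that mark (((value of joint sleeve between 0.0155 and 0.0225 m and horizontal distance between each of ring_2_mid, ring_3_mid and tile above 0.06 m and distance of each of ring_2_mid, ring_3_mid from where it was at the start of the episode below 0.02 m and contact force between ring_1 and gauge_c2 above 1 N and horizontal distance between ring_1_mid and gauge_tip below 0.003 m and angle between ring_1_mid's own z axis and vertical below 0.08 rad and z of ring_1_mid in the frame of gauge_tip between -0.018 and -0.01 m) or (value of joint sleeve between 0.0255 and 0.0325 m and horizontal distance between each of ring_1_mid, ring_3_mid and tile above 0.06 m and distance of each of ring_1_mid, ring_3_mid from where it was at the start of the episode below 0.02 m and contact force between ring_2 and gauge_c2 above 1 N and horizontal distance between ring_2_mid and gauge_tip below 0.003 m and angle between ring_2_mid's own z axis and vertical below 0.08 rad and z of ring_2_mid in the frame of gauge_tip between -0.028 and -0.02 m) or (value of joint sleeve between 0.0055 and 0.0125 m and horizontal distance between each of ring_1_mid, ring_2_mid and tile above 0.06 m and distance of each of ring_1_mid, ring_2_mid from where it was at the start of the episode below 0.02 m and contact force between ring_3 and gauge_c2 above 1 N and horizontal distance between ring_3_mid and gauge_tip below 0.003 m and angle between ring_3_mid's own z axis and vertical below 0.08 rad and z of ring_3_mid in the frame of gauge_tip between -0.008 and -2.60209e-18 m))), for 0.1 s.
At the end, for the whole second after the job is handed in: The tile's ring lies flat (0.08 rad) round the peg matching its bore (36 thin, 40 medium, 44 thick; centres within 15 mm), released, at rest; the sleeve is still 2.5 mm above to 4.5 mm below that bore's mark (0.008, 0.018 or 0.028 m); the other two rings are within 20 mm of their starts (((value of joint sleeve between 0.0155 and 0.0225 m and horizontal distance between each of ring_2_mid, ring_3_mid and tile above 0.06 m and distance of each of ring_2_mid, ring_3_mid from where it was at the start of the episode below 0.02 m and horizontal distance between ring_1_mid and stand_medium_seat below 0.015 m and angle between ring_1_mid's own z axis and vertical below 0.08 rad and z of ring_1_mid in the frame of stand_medium_seat between 0.012 and 0.018 m and linear speed of ring_1 below 0.02 m/s and contact force between the fingers and ring_1 below 0.1 N) or (value of joint sleeve between 0.0255 and 0.0325 m and horizontal distance between each of ring_1_mid, ring_3_mid and tile above 0.06 m and distance of each of ring_1_mid, ring_3_mid from where it was at the start of the episode below 0.02 m and horizontal distance between ring_2_mid and stand_thick_seat below 0.015 m and angle between ring_2_mid's own z axis and vertical below 0.08 rad and z of ring_2_mid in the frame of stand_thick_seat between 0.012 and 0.018 m and linear speed of ring_2 below 0.02 m/s and contact force between the fingers and ring_2 below 0.1 N) or (value of joint sleeve between 0.0055 and 0.0125 m and horizontal distance between each of ring_1_mid, ring_2_mid and tile above 0.06 m and distance of each of ring_1_mid, ring_2_mid from where it was at the start of the episode below 0.02 m and horizontal distance between ring_3_mid and stand_thin_seat below 0.015 m and angle between ring_3_mid's own z axis and vertical below 0.08 rad and z of ring_3_mid in the frame of stand_thin_seat between 0.012 and 0.018 m and linear speed of ring_3 below 0.02 m/s and contact force between the fingers and ring_3 below 0.1 N))); the robot touches nothing.
It fails at once if a ring is forced on the cone (gauge_c2: the taper, gauge_c3: the lead-in) with more than 20 N (contact force between any of ring_1, ring_2, ring_3 and gauge_c2 above 20 N or contact force between any of ring_1, ring_2, ring_3 and gauge_c3 above 20 N).
It fails at once if a ring is let fall (moves faster than 0.5 m/s out of the fingers, a drop of over 12 mm) ((linear speed of ring_1 above 0.5 m/s and contact force between the fingers and ring_1 below 0.05 N) or (linear speed of ring_2 above 0.5 m/s and contact force between the fingers and ring_2 below 0.05 N) or (linear speed of ring_3 above 0.5 m/s and contact force between the fingers and ring_3 below 0.05 N)).
It fails at once if the cup or the telephone is moved by more than 30 mm (distance of any of cup, phone from where it was at the start of the episode above 0.03 m).
It also fails if it takes over 72 s, if anything falls off the work surface, if the arm or the gripper's body presses on something with over 40 N, if the wrist force passes 120 N, or if a joint passes its speed limit or range.

ROBOT

A 6-joint arm with a two-finger parallel gripper is mounted at the origin on the work surface. World frame = base frame: x ahead of the robot, y to its left, z up, the work surface at z = 0. Lengths are in m, angles in rad, forces in N, time in s.
With the tool pointing down it reaches from about 0.225 to 0.875 m from the base axis. Payload 3.4 kg.
Tool frame: the origin (TCP) lies at the very end of the fingers, on their centre line; the grasp point (between the pads) lies 19 mm behind it; z points along the fingers, y is the line along which they close (so a half turn about z gives the same grasp; the last joint's range is limited). The gripper opens to 85 mm and grips with 20 to 120 N. Pads are 22 mm wide; open, the fingers measure 114 mm over their backs; the gripper's body (76 mm by 85 mm) begins 54 mm behind the grasp point. The pads swing forward as they close: fully open they stand 13 mm farther back than shut.
Start: joints at [-1.29, 0.276, 1.505, -0, 1.361, -0.121], TCP at [0.225, -0.529, 0.231] pointing down, gripper open.
Joint ranges: [-2.89, 2.89], [-0.75, 2.08], [0.22, 2.7], [-1.18, 4.32], [0.11, 2.71], [-2.7, 2.7]. Speed limits (rad/s): [2.57, 2.57, 3.14, 3.14, 3.14, 3.14].

INTERFACE

Orientations are given as a unit quaternion [w, x, y, z].
In Python, from workcell import get_obs, camera, hand_in gives the robot as it stands.
- The arm moves only by the tool arm_command, never from a script. Its argument "rows" is a list of rows, each a list of 3 entries, a list of its own where there are three numbers: the opening, from 0 (shut) to 1 (fully open), then the shift along the tool's x, y, z in m, then the turn about the tool's z in rad. In form: [[claw, [tx, ty, tz], turn], ...]. A call has 1 to 10 rows; each row is the pose to reach, as a shift and turn from the pose commanded when the call began, along the tool's axes at that moment; what a row does not reach only later rows make up. A row lasts 1/12 s, in which the tool goes at most 41.7 mm and 7.16 degrees, less where a joint would pass 70% of its speed; a pose out of reach is approached as far as the arm can. A call with a gripper value outside its range is refused whole. The fingers move at their own pace and stop on an object; the grip force is fixed at half the most. Time passes only in rows, so rows that repeat a pose let the fingers close. It gives the time, the measured TCP pose, the force, the opening and the grip force at its end, in the units of the state.
- get_obs(): the state, without advancing time (a new reading comes with each control period).
- camera(name): name is "side" or "top" or "wrist"; returns a dict with "pixels" (384x512x3 uint8, red, green, blue), "mtx" (3x3 intrinsics, pixels), "k1" (the pictures are not rectified: a ray, as slopes to the right and down, at radius r is drawn at 1 + k1 r^2 times it, then the intrinsics apply), "rvec" (rotation vector, rad) and "tvec" (3), from world to camera coordinates, as OpenCV has them; the wrist camera has in their place "T_tool_cam" (4x4, takes a point from camera to tool coordinates, whose origin is the TCP and whose axes are the flange's). Camera axes: x right, y down, z forward; pixel columns grow to the right and rows downward; lengths in m; the calibration is good to about 2 mm. A picture is of the moment at which its call begins: read the wrist's pose just before it. There is no depth.
- hand_in(): hands the job in; it is judged then, once.
The state is a dict: "t": time; "q": joint angles; "joint_vel": joint speeds; "effort": joint torques, N m; "ee_pos": TCP position; "tool_rot": TCP orientation; "wrist_force": force on the tool from outside, world axes, zero at the start; "wrist_torque": the same for the moment, N m; "gripper_width": finger opening in m; "gripper_force": force on a finger pad.
Only numpy, scipy, OpenCV 4.12 (cv2) and the standard library are available. Lean on these libraries where they do the work, as an engineer would, in place of code of your own. Each camera call takes 0.05 s, during which the arm holds its last target. There are 200 camera calls.

## Working session

There is one attempt and no reset: what is moved stays moved. The work goes in short steps, Python scripts to look and compute and a tool call to move; the robot and the scene stay as the last step left them, time stands still between calls to the robot, and variables do not carry over. Pictures are saved under pics/ and viewed, at most 13 in all, crops included, and the job is handed in when it is done.

Besides the shell and the picture viewer there is one more tool, called as name(argument=value, ...), one argument or row to a line, values as JSON. arm_command: Moves the arm, as the interface text tells. Its arguments: {"type":"object","properties":{"rows":{"type":"array"}},"required":["rows"]}

```bash
mkdir -p pics; cat > h.py <<'E'
import numpy as np, cv2
from workcell import get_obs, camera
from scipy.spatial.transform import Rotation as R
def save(name, fn):
    o=get_obs(); c=camera(name); cv2.imwrite('pics/'+fn, c['pixels'][:,:,::-1]); return o,c
def ext(c,o):
    if 'rvec' in c:
        return cv2.Rodrigues(np.array(c['rvec'],float))[0], np.array(c['tvec'],float).ravel()
    q=o['tool_rot']; Rt=R.from_quat([q[1],q[2],q[3],q[0]]).as_matrix()
    T=np.eye(4);T[:3,:3]=Rt;T[:3,3]=o['ee_pos']; M=np.linalg.inv(T@np.array(c['T_tool_cam']))
    return M[:3,:3],M[:3,3]
def ray(c,o,uv):
    A,t=ext(c,o);K=np.array(c['mtx']);d=np.linalg.solve(K,[uv[0],uv[1],1])[:2]
    s=d.copy()
    for _ in range(30): s=d/(1+c['k1']*(s@s))
    return -A.T@t, A.T@np.array([s[0],s[1],1])
def atz(c,o,uv,z):
    p,d=ray(c,o,uv); return p+d*(z-p[2])/d[2]
def proj(c,o,P):
    A,t=ext(c,o);P=np.atleast_2d(P)@A.T+t;s=P[:,:2]/P[:,2:];s=s*(1+c['k1']*(s**2).sum(1,keepdims=True))
    K=np.array(c['mtx']);return s*[K[0,0],K[1,1]]+K[:2,2]
E
python3 - <<'E'
from h import *
import pickle
cs={}
ims=[]
for n in ['top','side']:
    o,c=save(n,n+'0.png'); cs[n]=(o,c)
    print(n,c['mtx'],c['k1'],-ext(c,o)[0].T@ext(c,o)[1])
    cv2.imwrite(f'pics/{n}0b.png',cv2.resize(c['pixels'][:,:,::-1],(800,600),interpolation=cv2.INTER_CUBIC))
pickle.dump(cs,open('cs0.pkl','wb'))
print(get_obs())
E
```

```text
top [[495.41935341   0.         262.51908012]
 [  0.         495.41935341 190.48662559]
 [  0.           0.           1.        ]] -0.19633145111481662 [ 0.49500494 -0.06961758  1.38845417]
side [[464.50578679   0.         255.43268788]
 [  0.         464.50578679 198.41742887]
 [  0.           0.           1.        ]] -0.08876963595836032 [0.2862736  0.7818814  0.94211915]
{'t': 0.1, 'q': array([-1.29002461e+00,  2.76530875e-01,  1.50598759e+00,  1.92577815e-05,
        1.36073362e+00, -1.21021867e-01]), 'joint_vel': array([ 0.00102947, -0.00082207, -0.00253926, -0.00016026,  0.0010908 ,
        0.00060337]), 'effort': array([ 4.72522097e-04, -4.17703235e+01, -2.46403027e+01, -2.22628573e-04,
        5.84250127e-03, -2.31860594e-05]), 'ee_pos': array([ 0.22472316, -0.52875504,  0.23053428]), 'tool_rot': array([-8.27819503e-04,  9.79888083e-01,  1.99546124e-01, -5.68173280e-05]), 'wrist_force': array([0.29196032, 0.26478251, 0.63335734]), 'wrist_torque': array([-0.05911201,  0.04672523, -0.02070038]), 'gripper_force': 0.0, 'gripper_width': 0.08532901434947329}
```

View pics/top0b.png

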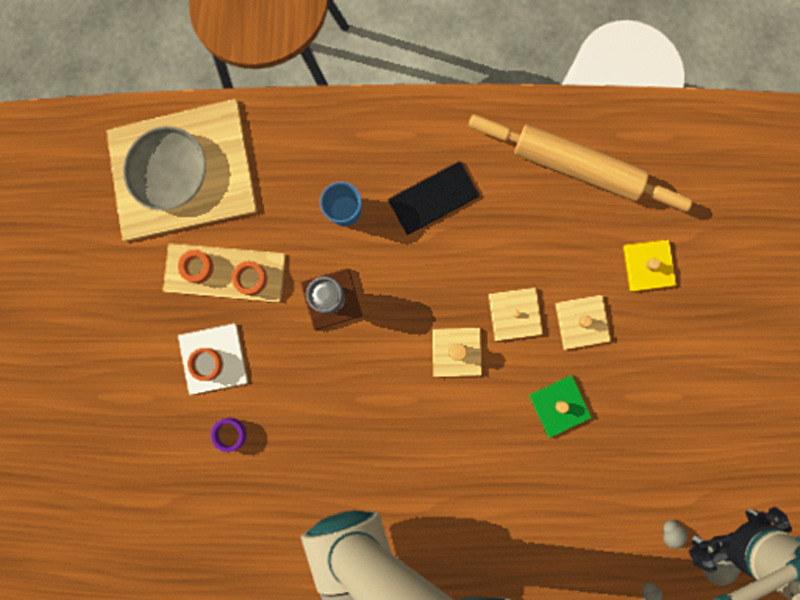

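View pics/side0b.png

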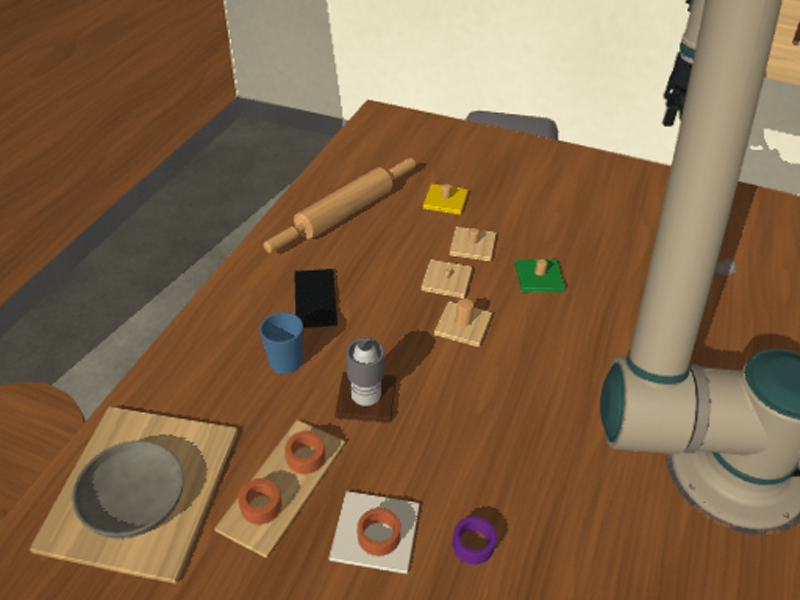

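Top view (800x600 scale): the tile's ring is at (205,364), with the gauge top near (323,290). The natural-wood stands are at (457,352) thick, (516,314) thin and (586,322) medium. The ware rings are at (195,266) and (249,278). The side view agrees.

```bash
python3 - <<'E'
from h import *
import pickle
cs=pickle.load(open('cs0.pkl','rb'));o,c=cs['top'];os_,cc=cs['side']
s=512/800
hsv=cv2.cvtColor(c['pixels'],cv2.COLOR_RGB2HSV)
pts={'tile':(213,358,.008),'ring':(205,363,.038),'gtip':(323,289,.130),'gbase':(332,299,.014),'thick_base':(457,352.5,.012),'thick':(458,350,.056),'thin_base':(516,314.5,.012),'thin':(518,314,.026),'med_base':(583.5,323,.012),'med':(587,321,.040),'wr1':(195,266,.038),'wr2':(249,278,.038),'cup':(341,203,.085),'purple':(228,435,.03)}
for k,(u,v,z) in pts.items():
    P=atz(c,o,np.array([u,v])*s,z); print(k,P.round(4),np.hypot(*P[:2]).round(3),(proj(cc,os_,P)/s).round(1))
# side triangulation of gauge tip
for k,uvt,uvs in [('gtip',(323,289),(366,341))]:
    p1,d1=ray(c,o,np.array(uvt)*s);p2,d2=ray(cc,os_,np.array(uvs)*s)
    a=np.linalg.lstsq(np.c_[d1,-d2],p2-p1,rcond=None)[0];print((p1+a[0]*d1).round(4),(p2+a[1]*d2).round(4))
def up(c,x,y,w,h,f,fn): cv2.imwrite(fn,cv2.resize(c['pixels'][y:y+h,x:x+w,::-1],None,fx=f,fy=f,interpolation=cv2.INTER_CUBIC))
up(c,100,150,160,120,5,'pics/crop_t.png')
E
```

```text
tile [0.4888 0.306  0.008 ] 0.577 [[376. 527.]]
ring [0.4801 0.3124 0.038 ] 0.573 [[380.  522.2]]
gtip [0.6024 0.0897 0.13  ] 0.609 [[361.8 343.2]]
gbase [0.5943 0.0881 0.014 ] 0.601 [[368.  392.2]]
thick_base [ 0.4979 -0.1342  0.012 ] 0.516 [[465.  320.5]]
thick [ 0.5021 -0.1339  0.056 ] 0.52 [[464.8 302.4]]
thin_base [ 0.5648 -0.2401  0.012 ] 0.614 [[448.8 275.3]]
thin [ 0.565 -0.242  0.026] 0.615 [[449.5 269.2]]
med_base [ 0.5487 -0.3619  0.012 ] 0.657 [[475.2 240.9]]
med [ 0.5511 -0.3622  0.04  ] 0.659 [[475.4 229.7]]
wr1 [0.6531 0.3331 0.038 ] 0.733 [[262.1 492.6]]
wr2 [0.6307 0.2338 0.038 ] 0.673 [[307.3 444.5]]
cup [0.754  0.0653 0.085 ] 0.757 [[284.  326.1]]
purple [0.3523 0.2726 0.03  ] 0.445 [[476.4 532. ]]
[0.6019 0.089  0.1356] [0.5964 0.0873 0.1349]
```

View pics/crop_t.png

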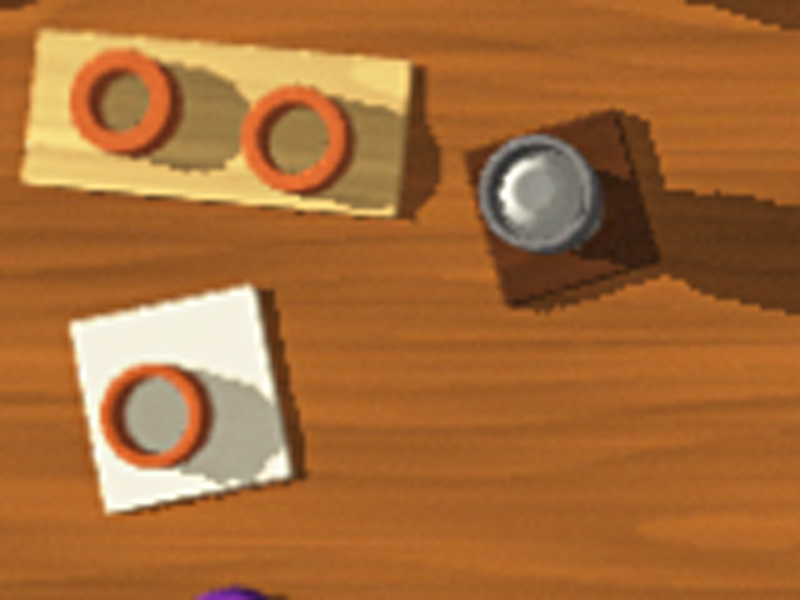

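Crop: the tile ring centre is at crop (156,415) and the gauge at (540,193). Both match expected heights. I'll go above the ring and turn so that tool x = world y and tool y = world x.

arm_command(
  rows=[
    [1,[0.564,-0.674,0.06],-1.17],
    [1,[0.564,-0.674,0.06],-1.17],
    [1,[0.564,-0.674,0.06],-1.17],
    [1,[0.564,-0.674,0.06],-1.17],
    [1,[0.564,-0.674,0.06],-1.17],
    [1,[0.564,-0.674,0.06],-1.17],
    [1,[0.564,-0.674,0.06],-1.17],
    [1,[0.564,-0.674,0.06],-1.17],
    [1,[0.564,-0.674,0.06],-1.17],
    [1,[0.564,-0.674,0.06],-1.17],
  ],
)

```text
t: 0.93
ee_pos: [0.3455, -0.1295, 0.2027]
tool_rot: [0.0, 0.705, 0.709, 0.0]
wrist_force: [0.8, -1.1, -0.4]
gripper_width: 0.0853
gripper_force: 0.0
```

arm_command(
  rows=[
    [1,[0.443,0.134,0.032],0],
    [1,[0.443,0.134,0.032],0],
    [1,[0.443,0.134,0.032],0],
    [1,[0.443,0.134,0.032],0],
    [1,[0.443,0.134,0.032],0],
    [1,[0.443,0.134,0.032],0],
    [1,[0.443,0.134,0.032],0],
    [1,[0.443,0.134,0.032],0],
    [1,[0.443,0.134,0.032],0],
    [1,[0.443,0.134,0.032],0],
  ],
)

```text
t: 1.77
ee_pos: [0.4654, 0.2687, 0.1736]
tool_rot: [0.0, 0.706, 0.708, -0.0]
wrist_force: [1.2, -1.1, 1.0]
gripper_width: 0.0856
gripper_force: 0.0
```

arm_command(
  rows=[
    [1,[0.025,0.007,0.0],0],
    [1,[0.025,0.007,0.0],0],
    [1,[0.025,0.007,0.0],0],
  ],
)

```text
t: 2.02
ee_pos: [0.4723, 0.2926, 0.1732]
tool_rot: [-0.0, 0.706, 0.708, -0.001]
wrist_force: [-0.8, -0.9, 0.3]
gripper_width: 0.0857
gripper_force: 0.0
```

```bash
python3 - <<'E'
from h import *
import pickle
o,c=save('wrist','w1.png'); pickle.dump((o,c),open('w1.pkl','wb'))
print(o['ee_pos'],o['tool_rot'],o['q'],c['mtx'],c['k1'],c['T_tool_cam'])
hsv=cv2.cvtColor(c['pixels'],cv2.COLOR_RGB2HSV)
E
```

```text
[0.4723034  0.2925621  0.17318625] [-1.46792536e-04  7.05803606e-01  7.08406914e-01 -9.44657459e-04] [ 4.29601384e-01  2.86787229e-01  1.63925473e+00 -4.11814552e-04
  1.21742327e+00  4.26062624e-01] [[343.55005331   0.         255.21632426]
 [  0.         343.55005331 197.82641305]
 [  0.           0.           1.        ]] 0.029099026356673673 [[ 1.06449927e-03 -9.52509384e-01 -3.04507373e-01  7.81671713e-02]
 [ 9.99999417e-01  9.59379500e-04  4.94834250e-04  5.44038784e-04]
 [-1.79196135e-04 -3.04507723e-01  9.52509850e-01 -1.42937994e-01]
 [ 0.00000000e+00  0.00000000e+00  0.00000000e+00  1.00000000e+00]]
```

View pics/w1.png

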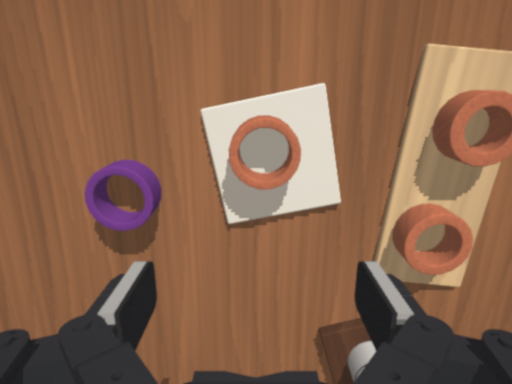

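Wrist view: the tile ring centre is at about (265,152), fingers are at the left and right, and the gauge shows at the bottom. I'll fit the ring silhouette.

```bash
cat >> h.py <<'E'
def fit_ring(c,o,box,zb,x0,h=.03,ro=.03):
    """silhouette fit of an upright ring: box x0,y0,x1,y1 in the picture"""
    from scipy.optimize import least_squares
    hsv=cv2.cvtColor(c['pixels'],cv2.COLOR_RGB2HSV)
    m=((hsv[...,0]<14)&(hsv[...,1]>140)&(hsv[...,2]>110)).astype(np.uint8)
    q=np.zeros_like(m);q[box[1]:box[3],box[0]:box[2]]=1;m*=q
    cs,_=cv2.findContours(m,cv2.RETR_CCOMP,cv2.CHAIN_APPROX_NONE)
    k=max(cs,key=cv2.contourArea);k=cv2.convexHull(k)
    a=np.linspace(0,2*np.pi,120);ci=np.c_[np.cos(a),np.sin(a)]*ro
    def cen(k): M=cv2.moments(k);return np.array([M['m10'],M['m01']])/M['m00'],M['m00']
    obs,A=cen(k)
    def mod(p):
        P=np.r_[np.c_[ci+p,np.full(120,zb)],np.c_[ci+p,np.full(120,zb+h)]]
        return cen(cv2.convexHull(proj(c,o,P).astype(np.float32)))
    r=least_squares(lambda p:mod(p)[0]-obs,x0,diff_step=1e-3)
    return r.x,obs,np.sqrt(A/mod(r.x)[1]),m
E
python3 - <<'E'
from h import *
import pickle
o,c=pickle.load(open('w1.pkl','rb'))
x,obs,s,m=fit_ring(c,o,(215,100,315,205),.008,(.48,.312)); print(x,obs,s)
os_=pickle.load(open('cs0.pkl','rb'))
for n,b in(('top',(118,218,145,250)),('side',(225,320,260,360))):
    oo,cc=os_[n]; print(n,fit_ring(cc,oo,b,.008,(.48,.312))[:3])
cs,h=cv2.findContours(m,cv2.RETR_CCOMP,cv2.CHAIN_APPROX_NONE)
for k in cs:
    if cv2.contourArea(k)>200: print(cv2.fitEllipse(k))
E
```

```text
[0.47997644 0.31879828] [264.08501178 152.30043128] 0.928982817904104
top (array([0.47910238, 0.31951245]), array([130.1042328, 232.6047619]), np.float64(0.8744261841653697))
side (array([0.48080155, 0.31798712]), array([241.88968825, 339.71915801]), np.float64(0.9270313713005631))
((264.12176513671875, 152.2869110107422), (67.49560546875, 69.88983154296875), 0.544165849685669)
((264.66448974609375, 150.2401885986328), (49.85411834716797, 56.146095275878906), 95.1895751953125)
```

```bash
sed -i "s/(hsv\[...,1\]>140)&(hsv\[...,2\]>110)/(hsv[...,1]>sm)\&(hsv[...,2]>vm)/; s/h=.03,ro=.03)/h=.03,ro=.03,sm=100,vm=60)/" h.py
python3 - <<'E'
from h import *
import pickle
o,c=pickle.load(open('w1.pkl','rb'))
hsv=cv2.cvtColor(c['pixels'],cv2.COLOR_RGB2HSV)
print(hsv[152,222:238].tolist()); print(hsv[180:196,264].tolist()); print(hsv[110:125,264].tolist())
for sm,vm in((140,110),(100,60),(60,60)):
  x,obs,s,m=fit_ring(c,o,(215,100,315,200),.008,(.48,.312),sm=sm,vm=vm); print(x,obs,s)
print(atz(c,o,(264.9,152.3),.038))
im=c['pixels'][:,:,::-1].copy();im=cv2.resize(im[100:205,210:320],None,fx=5,fy=5,interpolation=cv2.INTER_CUBIC)
a=np.linspace(0,2*np.pi,300)
for (X,Y),col in (((.480,.3188),(255,0,0)),((.480,.3145),(0,255,0))):
  for z,r in((.038,.03),(.008,.03)):
    p=(proj(c,o,np.c_[X+r*np.cos(a),Y+r*np.sin(a),0*a+z])-[210,100]+.5)*5
    cv2.polylines(im,[p.astype(np.int32)],True,col,1)
cv2.imwrite('pics/w1c.png',im)
E
```

```text
[[20, 26, 226], [19, 25, 226], [20, 26, 226], [20, 25, 226], [20, 26, 225], [20, 30, 223], [13, 48, 207], [9, 99, 177], [9, 141, 176], [9, 144, 181], [8, 144, 179], [8, 142, 178], [8, 142, 178], [8, 143, 178], [8, 141, 175], [8, 141, 156]]
[[9, 144, 193], [8, 144, 197], [8, 144, 195], [8, 144, 190], [8, 145, 187], [8, 143, 186], [8, 143, 185], [8, 142, 179], [8, 127, 167], [9, 82, 152], [13, 43, 149], [14, 32, 152], [16, 32, 153], [16, 32, 153], [17, 32, 152], [17, 30, 151]]
[[20, 25, 226], [19, 25, 227], [20, 25, 226], [19, 25, 226], [17, 36, 221], [9, 82, 205], [8, 131, 193], [8, 143, 195], [8, 144, 198], [8, 143, 194], [8, 144, 186], [8, 144, 183], [8, 144, 183], [8, 142, 181], [8, 142, 180]]
[0.47997644 0.31879828] [264.08501178 152.30043128] 0.928982817904104
[0.4800044  0.31878834] [264.1185535  152.31204175] 0.9624605116293207
[0.48012012 0.31877966] [264.25804406 152.32223807] 0.9840385082465136
[0.48052873 0.32066253 0.038     ]
```

View pics/w1c.png

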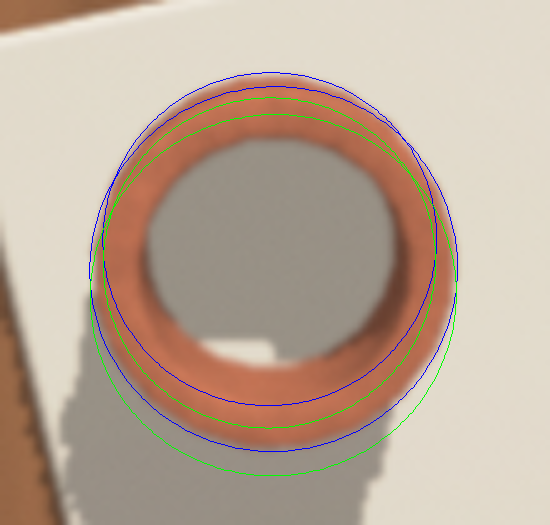

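The blue model fits, so the ring is at (0.480, 0.319), and top and side agree within 1 mm. Descend in steps.

arm_command(
  rows=[
    [1,[0.013,0.004,0.03],0],
    [1,[0.026,0.008,0.06],0],
    [1,[0.026,0.008,0.09],0],
    [1,[0.026,0.008,0.115],0],
    [1,[0.026,0.008,0.13],0],
    [1,[0.026,0.008,0.13],0],
    [1,[0.026,0.008,0.13],0],
  ],
)

```text
t: 2.65
ee_pos: [0.48, 0.3159, 0.0438]
tool_rot: [-0.0, 0.707, 0.707, -0.001]
wrist_force: [0.7, 0.2, 0.1]
gripper_width: 0.0854
gripper_force: 0.0
```

```bash
python3 - <<'E'
from h import *
o,c=save('wrist','w2.png')
print(o['ee_pos'],o['wrist_force'],fit_ring(c,o,(120,100,400,300),.008,(.48,.318))[:3])
E
```

```text
[0.47998232 0.31587901 0.0438458 ] [0.70257748 0.15112366 0.1170529 ] (array([0.48182298, 0.34480791]), array([257.8704802 , 194.99726435]), np.float64(1.9743519716870501))
```

View pics/w2.png

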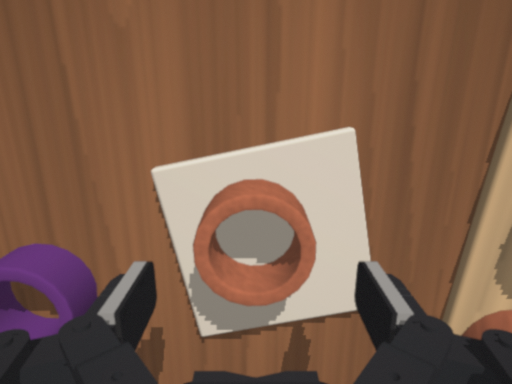

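The ring is at (255,242), nicely between the fingers. Refit with a tight box.

```bash
python3 - <<'E'
from h import *
o=get_obs(); c=camera('wrist')
x,obs,s,m=fit_ring(c,o,(188,172,322,310),.008,(.48,.318));print(o['ee_pos'],x,obs,s)
E
```

```text
[0.4810344  0.31662305 0.04497628] [0.48010567 0.31860595] [252.02820098 243.84591596] 0.9690882825834196
```

arm_command(
  rows=[
    [1,[0.0025,-0.0005,0.018],0],
    [1,[0.0025,-0.0005,0.036],0],
    [1,[0.0025,-0.0005,0.036],0],
    [1,[0.0025,-0.0005,0.036],0],
    [0,[0.0025,-0.0005,0.036],0],
    [0,[0.0025,-0.0005,0.036],0],
    [0,[0.0025,-0.0005,0.036],0],
    [0,[0.0025,-0.0005,0.036],0],
    [0,[0.0025,-0.0005,0.036],0],
    [0,[0.0025,-0.0005,0.036],0],
  ],
)

```text
t: 3.58
ee_pos: [0.4811, 0.3205, 0.0104]
tool_rot: [0.001, 0.707, 0.708, 0.001]
wrist_force: [-0.9, -0.2, 6.9]
gripper_width: 0.0582
gripper_force: 63.4
```

arm_command(
  rows=[
    [0,[0,0,0],0],
    [0,[0,0,0],0],
    [0,[0,0,0],0],
    [0,[0,0,0],0],
  ],
)

```text
t: 3.92
ee_pos: [0.4812, 0.3205, 0.0104]
tool_rot: [0.001, 0.707, 0.708, 0.001]
wrist_force: [-0.2, -1.4, 6.6]
gripper_width: 0.0583
gripper_force: 63.4
```

arm_command(
  rows=[
    [0,[0,0,-0.01],0],
    [0,[0,0,-0.04],0],
    [0,[0,0,-0.08],0],
    [0,[0,0,-0.12],0],
    [0,[-0.02,0.01,-0.16],0],
    [0,[-0.05,0.022,-0.18],0],
    [0,[-0.08,0.034,-0.2],0],
    [0,[-0.115,0.046,-0.21],0],
    [0,[-0.15,0.06,-0.21],0],
    [0,[-0.185,0.074,-0.21],0],
  ],
)

```text
t: 4.75
ee_pos: [0.555, 0.1337, 0.2208]
tool_rot: [0.001, 0.707, 0.708, 0.002]
wrist_force: [0.3, 0.9, -1.0]
gripper_width: 0.0583
gripper_force: 64.5
```

arm_command(
  rows=[
    [0,[-0.035,0.014,0],0],
    [0,[-0.07,0.028,0],0],
    [0,[-0.1,0.04,0],0],
    [0,[-0.12,0.046,0],0],
    [0,[-0.125,0.046,0],0],
    [0,[-0.125,0.046,0],0],
    [0,[-0.125,0.046,0],0],
    [0,[-0.125,0.046,0],0],
  ],
)

```text
t: 5.42
ee_pos: [0.5998, 0.0115, 0.2186]
tool_rot: [-0.0, 0.706, 0.708, 0.0]
wrist_force: [-0.0, -0.6, -0.0]
gripper_width: 0.0586
gripper_force: 64.5
```

```bash
python3 - <<'E'
from h import *
import pickle
o,c=save('wrist','w3.png'); pickle.dump((o,c),open('w3.pkl','wb'))
P=[]
for _ in range(6): camera('side'); x=get_obs();P.append(np.r_[x['ee_pos'],x['wrist_force'],x['wrist_torque']])
print(o['ee_pos'],np.mean(P,0).round(4),np.std(P,0).round(4))
E
```

```text
[0.59982602 0.01150669 0.21860564] [ 6.001e-01  1.120e-02  2.184e-01 -6.614e-01  1.893e-01 -6.720e-01
  2.170e-02 -5.200e-03 -6.000e-04] [1.000e-04 3.000e-04 1.000e-04 6.119e-01 3.920e-01 3.325e-01 3.000e-02
 1.540e-02 2.460e-02]
```

View pics/w3.png

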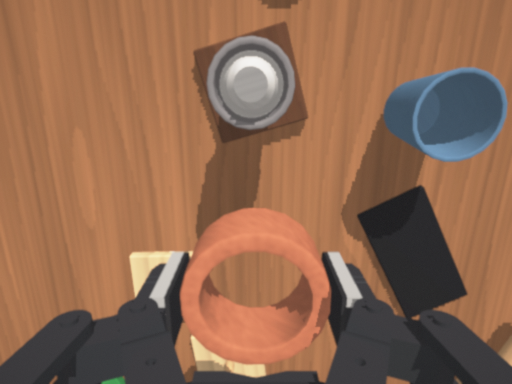

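Ring in hand at about (255,285). The gauge sleeve rim is at about (251,83), a wood-coloured base below it. I'll fit both.

```bash
cat >> h.py <<'E'
def fit_mask(c,o,m,zb,zt,x0,ro=.03):
    from scipy.optimize import least_squares
    n,l,st,_=cv2.connectedComponentsWithStats(m.astype(np.uint8)); i=1+np.argmax(st[1:,4])
    k=cv2.convexHull(np.argwhere(l==i)[:,::-1].astype(np.int32))
    a=np.linspace(0,2*np.pi,160)
    def mk(p,r):
        ci=np.c_[np.cos(a),np.sin(a)]*r+p
        return cv2.convexHull(proj(c,o,np.r_[np.c_[ci,0*a+zb],np.c_[ci,0*a+zt]]).astype(np.float32))
    def f(p):
        h=mk(p[:2],ro); return [cv2.pointPolygonTest(h,(float(q[0][0]),float(q[0][1])),True)-p[2]*1000 for q in k]
    r=least_squares(f,[*x0,.0005],diff_step=1e-4,x_scale=.01,loss='soft_l1')
    return r.x, np.std(f(r.x)), st[i]
E
python3 - <<'E'
from h import *
import pickle
o,c=pickle.load(open('w3.pkl','rb')); o['ee_pos']=np.array([.6001,.0112,.2184])
hsv=cv2.cvtColor(c['pixels'],cv2.COLOR_RGB2HSV)
def box(m,b): q=np.zeros(m.shape,bool);q[b[1]:b[3],b[0]:b[2]]=1;return m&q
g=box(hsv[...,1]<90,(195,25,310,140))
for zt in(.120,.1185,.117): print('sleeve',fit_mask(c,o,g,zt-.05,zt,(.60,.089)))
H=hsv[...,0].astype(int); print(hsv[340,255],hsv[220,255],hsv[285,190],hsv[170,300],hsv[285,330])
rm=box(((H<10)|(H>172))&(hsv[...,1]>120)&(hsv[...,2]>110),(175,200,335,370))
for zb in(.214,.216,.218): print('ring',fit_mask(c,o,rm,zb,zb+.03,(.60,.011)))
p=proj(c,o,[[.60,.089,.13]]);print(p)
# side/top of gauge from initial
cs=pickle.load(open('cs0.pkl','rb'))
for n,b in(('top',(192,172,228,206)),('side',(215,212,253,262))):
    oo,cc=cs[n];h=cv2.cvtColor(cc['pixels'],cv2.COLOR_RGB2HSV)
    mm=box(h[...,1]<(70 if n=='side' else 90),b)
    if n=='top': print(n,fit_mask(cc,oo,mm,.0685,.1185,(.60,.089)))
    else: 
        print(n,cv2.connectedComponentsWithStats(mm.astype(np.uint8))[2])
v=np.r_[c['pixels'][20:150,190:320,::-1]];cv2.imwrite('pics/w3c.png',cv2.resize(v,None,fx=4,fy=4,interpolation=cv2.INTER_CUBIC))
E
```

```text
sleeve (array([5.97342370e-01, 9.14868912e-02, 3.73568608e-04]), np.float64(0.1859067880564517), array([ 206,   35,   90,   96, 6690], dtype=int32))
sleeve (array([5.97322996e-01, 9.15171136e-02, 8.70439885e-05]), np.float64(0.18907970139609506), array([ 206,   35,   90,   96, 6690], dtype=int32))
sleeve (array([ 5.97303618e-01,  9.15472511e-02, -1.95968123e-04]), np.float64(0.19235335369050915), array([ 206,   35,   90,   96, 6690], dtype=int32))
[  9 141 217] [  9 140 226] [  8 142 214] [ 12 135 181] [  8 110  81]
ring (array([6.00728410e-01, 8.35714717e-03, 5.49434288e-04]), np.float64(0.5757094237516198), array([  180,   208,   151,   156, 14431], dtype=int32))
ring (array([0.60072599, 0.00965848, 0.00177352]), np.float64(0.5895387525470998), array([  180,   208,   151,   156, 14431], dtype=int32))
ring (array([0.6007238 , 0.01095892, 0.00303861]), np.float64(0.6116612443463817), array([  180,   208,   151,   156, 14431], dtype=int32))
[[254.38932521  88.39573198]]
top (array([5.95658348e-01, 9.07669236e-02, 2.20464913e-04]), np.float64(0.16907743358721547), array([196, 177,  25,  24, 463], dtype=int32))
side [[     0      0    512    384 195725]
 [   222    216     24     44    883]]
```

Both fits are clean (sleeve at (0.5973, 0.0915)). In the wrist view the ring needs about dx -3.4 mm and dy +82.7 mm. Go above the gauge.

arm_command(
  rows=[
    [0,[0.03,-0.001,0],0],
    [0,[0.06,-0.003,0.01],0],
    [0,[0.083,-0.0034,0.03],0],
    [0,[0.083,-0.0034,0.05],0],
    [0,[0.083,-0.0034,0.065],0],
    [0,[0.083,-0.0034,0.071],0],
    [0,[0.083,-0.0034,0.071],0],
    [0,[0.083,-0.0034,0.071],0],
    [0,[0.083,-0.0034,0.071],0],
  ],
)

```text
t: 6.52
ee_pos: [0.5979, 0.0929, 0.1483]
tool_rot: [0.001, 0.707, 0.707, 0.001]
wrist_force: [-0.4, 0.1, -0.8]
gripper_width: 0.0586
gripper_force: 64.5
```

```bash
python3 - <<'E'
from h import *
import pickle
cs={n:(get_obs(),camera(n)) for n in('side','wrist','top')};pickle.dump(cs,open('cs4.pkl','wb'))
print(cs['top'][0]['ee_pos'],cs['top'][0]['wrist_force'])
c=cs['side'][1]['pixels'][170:270,190:290,::-1];a=cv2.resize(c,(500,500),interpolation=cv2.INTER_CUBIC)
w=cs['wrist'][1]['pixels'][:,:,::-1][200:384,130:400]
w=cv2.resize(w,(300,204)); t=cv2.resize(cs['top'][1]['pixels'][150:230,160:260,::-1],(300,240))
b=np.zeros((500,300,3),np.uint8);b[:204]=w;b[240:480]=t
cv2.imwrite('pics/s4.png',np.hstack([a,b]))
E
```

```text
[0.59787131 0.09284469 0.14845989] [-0.12021668 -0.29226004 -0.32629838]
```

View pics/s4.png

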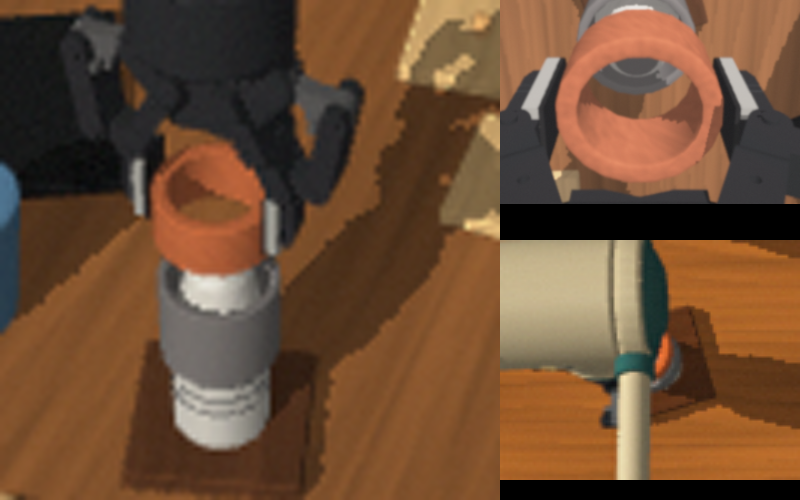

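Side crop: the ring (left edge ~154) hovers above the sleeve (edges 160 to 280). I'll compare the left edges with a coaxial model.

```bash
python3 - <<'E'
from h import *
import pickle
cs=pickle.load(open('cs4.pkl','rb'))
o,c=cs['side'];px=c['pixels'].astype(float)
X=np.array([.5973,.0915]);a=np.linspace(0,2*np.pi,400)
A,_=ext(c,o);right=A[0,:2]/np.linalg.norm(A[0,:2]);print('right dir',right)
def sil(p,zb,zt):
    ci=np.c_[np.cos(a),np.sin(a)]*.03+p
    h=cv2.convexHull(proj(c,o,np.r_[np.c_[ci,0*a+zb],np.c_[ci,0*a+zt]]).astype(np.float32))[:,0]
    return h
def edges(h,v):
    xs=[]
    for p,q in zip(h,np.roll(h,-1,0)):
        if (p[1]-v)*(q[1]-v)<=0 and p[1]!=q[1]: xs.append(p[0]+(q[0]-p[0])*(v-p[1])/(q[1]-p[1]))
    return min(xs),max(xs)
ch=px[...,0]-px[...,2]   # redness; orange high
sat=px.max(2)-px.min(2)
def cross(row,lo,hi):
    r=row[lo:hi];g=np.abs(np.diff(r));i=g.argmax();w=g[max(0,i-1):i+2];return lo+max(0,i-1)+(w*np.arange(len(w))).sum()/w.sum()+.5
zr=.146;mm=np.linalg.norm(proj(c,o,[[*(X+right*.01),zr]])-proj(c,o,[[*X,zr]]))/10
print('px per mm',mm)
hs=sil(X,.0685,.1185);hr=sil(X,zr,zr+.03)
for v in range(230,243,3):
    m=edges(hs,v);print('sleeve',v,np.round(m,2),round(cross(sat[v],215,228),2),round(cross(sat[v],238,252),2))
for v in range(209,220,2):
    m=edges(hr,v);print('ring',v,np.round(m,2),round(cross(ch[v],213,228),2), round(cross(ch[v],236,252),2))
o,c=cs['wrist'];hsv=cv2.cvtColor(c['pixels'],cv2.COLOR_RGB2HSV)
E
```

```text
right dir [-0.93075379 -0.36564653]
px per mm 0.42348279133448613
sleeve 230 [221.08 245.75] 221.21 245.68
sleeve 233 [221.23 245.73] 221.21 245.66
sleeve 236 [221.37 245.71] 221.51 245.57
sleeve 239 [221.56 245.57] 221.45 245.48
sleeve 242 [222.73 244.27] 222.57 244.22
ring 209 [220.06 245.91] 219.71 242.41
ring 211 [220.16 245.89] 219.89 250.33
ring 213 [220.25 245.88] 219.53 241.81
ring 215 [220.35 245.86] 215.7 249.54
ring 217 [220.45 245.8 ] 220.45 248.58
ring 219 [220.94 245.23] 221.22 241.71
```

The ring is maybe 0.5 mm too far in +x. Trim that and go down to just above the sleeve.

arm_command(
  rows=[
    [0,[0,-0.0004,0.006],0],
    [0,[0,-0.0004,0.012],0],
    [0,[0,-0.0004,0.018],0],
    [0,[0,-0.0004,0.022],0],
    [0,[0,-0.0004,0.022],0],
    [0,[0,-0.0004,0.022],0],
  ],
)

```text
t: 7.17
ee_pos: [0.5962, 0.0931, 0.1245]
tool_rot: [-0.0, 0.707, 0.707, -0.0]
wrist_force: [-0.3, 0.9, -0.9]
gripper_width: 0.0585
gripper_force: 64.5
```

arm_command(
  rows=[
    [0,[0,0,0.001],0],
    [0,[0,0,0.002],0],
    [0,[0,0,0.003],0],
    [0,[0,0,0.004],0],
    [0,[0,0,0.005],0],
    [0,[0,0,0.006],0],
    [0,[0,0,0.006],0],
    [0,[0,0,0.006],0],
  ],
)

```text
t: 7.83
ee_pos: [0.5966, 0.0931, 0.1193]
tool_rot: [0.0, 0.707, 0.707, 0.0]
wrist_force: [0.1, 0.1, 0.3]
gripper_width: 0.0584
gripper_force: 64.7
```

arm_command(
  rows=[
    [0,[0,0,0.001],0],
    [0,[0,0,0.002],0],
    [0,[0,0,0.003],0],
    [0,[0,0,0.003],0],
  ],
)

```text
t: 8.17
ee_pos: [0.5966, 0.0931, 0.1162]
tool_rot: [0.0, 0.707, 0.707, 0.0]
wrist_force: [-0.5, 0.1, 3.6]
gripper_width: 0.0585
gripper_force: 64.9
```

arm_command(
  rows=[
    [0,[0,0,0.001],0],
    [0,[0,0,0.002],0],
    [0,[0,0,0.003],0],
    [0,[0,0,0.003],0],
  ],
)

```text
t: 8.5
ee_pos: [0.5967, 0.0931, 0.113]
tool_rot: [0.0, 0.707, 0.707, 0.0]
wrist_force: [-0.1, -0.5, 2.0]
gripper_width: 0.0586
gripper_force: 64.9
```

arm_command(
  rows=[
    [0,[0,0,0.001],0],
    [0,[0,0,0.002],0],
    [0,[0,0,0.002],0],
  ],
)

```text
t: 8.75
ee_pos: [0.5966, 0.0931, 0.111]
tool_rot: [0.0, 0.707, 0.707, 0.0]
wrist_force: [0.1, 0.1, 1.7]
gripper_width: 0.0587
gripper_force: 64.9
```

arm_command(
  rows=[
    [0,[0,0,0.001],0],
    [0,[0,0,0.002],0],
    [0,[0,0,0.002],0],
  ],
)

```text
t: 9.0
ee_pos: [0.5966, 0.0931, 0.1089]
tool_rot: [0.0, 0.707, 0.707, -0.0]
wrist_force: [0.0, 0.8, 1.3]
gripper_width: 0.0585
gripper_force: 64.9
```

arm_command(
  rows=[
    [0,[0,0,0.001],0],
    [0,[0,0,0.002],0],
    [0,[0,0,0.002],0],
  ],
)

```text
t: 9.25
ee_pos: [0.5966, 0.0931, 0.107]
tool_rot: [0.0, 0.707, 0.707, -0.0]
wrist_force: [-0.7, -0.6, 2.4]
gripper_width: 0.0587
gripper_force: 64.9
```

arm_command(
  rows=[
    [0,[0,0,0.001],0],
    [0,[0,0,0.002],0],
    [0,[0,0,0.002],0],
  ],
)

```text
t: 9.5
ee_pos: [0.5966, 0.0931, 0.105]
tool_rot: [0.0, 0.707, 0.707, -0.0]
wrist_force: [0.7, -1.3, 1.6]
gripper_width: 0.0584
gripper_force: 64.9
```

arm_command(
  rows=[
    [0,[0,0,0.001],0],
    [0,[0,0,0.001],0],
  ],
)

```text
t: 9.67
ee_pos: [0.5966, 0.0931, 0.104]
tool_rot: [0.0, 0.707, 0.707, 0.0]
wrist_force: [-0.4, 0.1, 1.2]
gripper_width: 0.0585
gripper_force: 64.9
```

arm_command(
  rows=[
    [0,[0,0,0.001],0],
    [0,[0,0,0.001],0],
  ],
)

```text
t: 9.83
ee_pos: [0.5966, 0.0931, 0.103]
tool_rot: [0.0, 0.707, 0.707, 0.0]
wrist_force: [0.0, -0.0, 2.5]
gripper_width: 0.0584
gripper_force: 64.9
```

arm_command(
  rows=[
    [0,[0,0,0.001],0],
    [0,[0,0,0.001],0],
  ],
)

```text
t: 10.0
ee_pos: [0.5966, 0.0931, 0.1021]
tool_rot: [0.0, 0.707, 0.707, 0.0]
wrist_force: [-0.6, -0.7, 2.2]
gripper_width: 0.0588
gripper_force: 64.9
```

arm_command(
  rows=[
    [0,[0,0,0.001],0],
    [0,[0,0,0.001],0],
  ],
)

```text
t: 10.17
ee_pos: [0.5966, 0.0931, 0.101]
tool_rot: [0.0, 0.707, 0.707, 0.0]
wrist_force: [0.2, -0.8, 1.8]
gripper_width: 0.0584
gripper_force: 64.9
```

arm_command(
  rows=[
    [0,[0,0,0.001],0],
    [0,[0,0,0.001],0],
  ],
)

```text
t: 10.33
ee_pos: [0.5966, 0.0931, 0.1]
tool_rot: [0.0, 0.707, 0.707, 0.0]
wrist_force: [0.4, -0.1, 1.9]
gripper_width: 0.0586
gripper_force: 64.9
```

arm_command(
  rows=[
    [0,[0,0,0.001],0],
    [0,[0,0,0.001],0],
  ],
)

```text
t: 10.5
ee_pos: [0.5966, 0.0931, 0.099]
tool_rot: [0.0, 0.707, 0.707, 0.0]
wrist_force: [0.6, -0.4, 2.6]
gripper_width: 0.0582
gripper_force: 64.9
```

arm_command(
  rows=[
    [0,[0,0,0.001],0],
    [0,[0,0,0.001],0],
  ],
)

```text
t: 10.67
ee_pos: [0.5966, 0.0931, 0.098]
tool_rot: [0.0, 0.707, 0.707, 0.0]
wrist_force: [0.5, -0.9, 1.7]
gripper_width: 0.0586
gripper_force: 64.9
```

arm_command(
  rows=[
    [0,[0,0,0.001],0],
    [0,[0,0,0.001],0],
  ],
)

```text
t: 10.83
ee_pos: [0.5966, 0.0931, 0.097]
tool_rot: [0.0, 0.707, 0.707, 0.0]
wrist_force: [-0.6, -0.4, 2.7]
gripper_width: 0.0583
gripper_force: 64.9
```

arm_command(
  rows=[
    [0,[0,0,0.001],0],
    [0,[0,0,0.001],0],
  ],
)

```text
t: 11.0
ee_pos: [0.5966, 0.0931, 0.0961]
tool_rot: [0.0, 0.707, 0.707, 0.0]
wrist_force: [0.4, -0.7, 2.9]
gripper_width: 0.0587
gripper_force: 64.9
```

arm_command(
  rows=[
    [0,[0,0,0.0007],0],
    [0,[0,0,0.0007],0],
  ],
)

```text
t: 11.17
ee_pos: [0.5966, 0.0932, 0.0956]
tool_rot: [0.0, 0.707, 0.707, 0.0]
wrist_force: [0.4, 0.5, 4.2]
gripper_width: 0.0583
gripper_force: 65.0
```

arm_command(
  rows=[
    [0,[0,0,0.0005],0],
    [0,[0,0,0.0005],0],
  ],
)

```text
t: 11.33
ee_pos: [0.5966, 0.0933, 0.0952]
tool_rot: [0.0, 0.707, 0.707, 0.0]
wrist_force: [-0.2, -0.4, 5.3]
gripper_width: 0.0584
gripper_force: 65.0
```

```bash
cat > f.py <<'E'
from h import *
P=[]
for i in range(5):
    c=camera('side');x=get_obs();P.append(np.r_[x['ee_pos'],x['wrist_force'],x['wrist_torque']])
np.set_printoptions(suppress=True);P=np.array(P)
print(P.mean(0).round(4));print((P.std(0)/5**.5).round(3)[3:])
E
python3 f.py
```

```text
[ 0.5966  0.0933  0.0952  0.2428  0.2823  4.8681  0.0543 -0.0246 -0.0382]
[0.108 0.174 0.205 0.012 0.01  0.009]
```

The cone is met at the large-bore depth, with a slight push toward +y. Follow it by 0.3 mm and press a little more.

arm_command(
  rows=[
    [0,[0.0003,0,0],0],
    [0,[0.0003,0,0.0004],0],
    [0,[0.0003,0,0.0008],0],
    [0,[0.0003,0,0.0008],0],
  ],
)

```text
t: 11.92
ee_pos: [0.5966, 0.0935, 0.0944]
tool_rot: [0.0, 0.707, 0.707, 0.0]
wrist_force: [-0.7, 0.1, 5.7]
gripper_width: 0.0585
gripper_force: 65.0
```

```bash
python3 f.py
```

```text
[ 0.5966  0.0935  0.0944 -0.2546 -0.2471  5.2541  0.033   0.0047 -0.026 ]
[0.179 0.292 0.227 0.009 0.021 0.009]
```

arm_command(
  rows=[
    [0,[0,0,0.0004],0],
    [0,[0,0,0.0008],0],
    [0,[0,0,0.0008],0],
  ],
)

```text
t: 12.42
ee_pos: [0.5966, 0.0936, 0.0937]
tool_rot: [0.0, 0.707, 0.707, 0.0]
wrist_force: [-1.0, 1.0, 5.7]
gripper_width: 0.0586
gripper_force: 65.1
```

```bash
python3 f.py
```

```text
[ 0.5966  0.0936  0.0937 -0.2672  0.2443  6.0616  0.0799  0.0451 -0.025 ]
[0.235 0.171 0.239 0.008 0.003 0.012]
```

arm_command(
  rows=[
    [0,[0.0002,0,0.0004],0],
    [0,[0.0002,0,0.0008],0],
    [0,[0.0002,0,0.0008],0],
  ],
)

```text
t: 12.92
ee_pos: [0.5966, 0.0937, 0.0932]
tool_rot: [0.0, 0.707, 0.707, 0.0]
wrist_force: [-0.0, -0.3, 7.9]
gripper_width: 0.0585
gripper_force: 65.3
```

```bash
python3 f.py; python3 - <<'E'
from h import *
o,c=save('side','s5f.png')
cv2.imwrite('pics/s5.png',cv2.resize(c['pixels'][180:270,190:280,::-1],(600,600),interpolation=cv2.INTER_CUBIC))
E
```

```text
[ 0.5966  0.0937  0.0932 -1.0026 -0.0714  7.6901  0.027   0.1493 -0.0074]
[0.267 0.173 0.111 0.01  0.011 0.005]
```

View pics/s5.png

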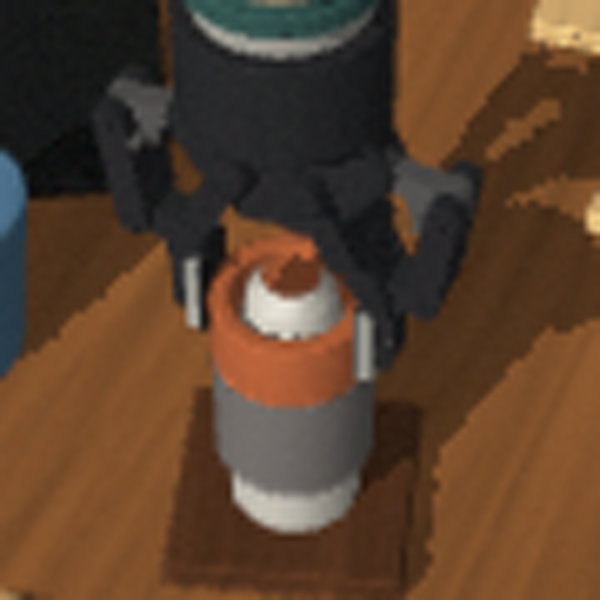

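The sleeve's lower edge is at the lowest line, all upper lines are covered, and the ring is level and coaxial. The bore is large, so it goes to the thick peg. Lift off straight.

arm_command(
  rows=[
    [0,[0,0,-0.0015],0],
    [0,[0,0,-0.003],0],
    [0,[0,0,-0.006],0],
    [0,[0,0,-0.012],0],
    [0,[0,0,-0.024],0],
    [0,[0,0,-0.044],0],
    [0,[0,0,-0.065],0],
    [0,[0,0,-0.085],0],
    [0,[-0.02,-0.005,-0.095],0],
    [0,[-0.05,-0.015,-0.095],0],
  ],
)

```text
t: 14.05
ee_pos: [0.5839, 0.045, 0.1907]
tool_rot: [0.002, 0.706, 0.709, 0.003]
wrist_force: [1.5, -1.9, 0.6]
gripper_width: 0.0583
gripper_force: 64.6
```

arm_command(
  rows=[
    [0,[-0.035,-0.01,0],0],
    [0,[-0.07,-0.025,0],0],
    [0,[-0.105,-0.038,0],0],
    [0,[-0.14,-0.05,0],0],
    [0,[-0.175,-0.06,0],0],
    [0,[-0.21,-0.07,0],0],
    [0,[-0.235,-0.08,0],0],
    [0,[-0.255,-0.082,0],0],
    [0,[-0.258,-0.082,0],0],
    [0,[-0.258,-0.082,0],0],
  ],
)

```text
t: 14.88
ee_pos: [0.4994, -0.2155, 0.1876]
tool_rot: [-0.0, 0.708, 0.707, -0.0]
wrist_force: [0.1, 1.4, -0.1]
gripper_width: 0.0585
gripper_force: 64.6
```

```bash
python3 - <<'E'
from h import *
import pickle
s=camera('side')
o,c=save('wrist','w6.png'); pickle.dump((o,c),open('w6.pkl','wb')); print(o['ee_pos'],o['gripper_width'])
b=cv2.resize(s['pixels'][180:270,190:280,::-1],(300,300),interpolation=cv2.INTER_CUBIC)
im=np.zeros((384,812,3),np.uint8);im[:,:512]=c['pixels'][:,:,::-1];im[:300,512:]=b
cv2.imwrite('pics/w6v.png',im[:,:800])
E
```

```text
[ 0.49956013 -0.21430031  0.18753134] 0.05833128768192279
```

View pics/w6v.png

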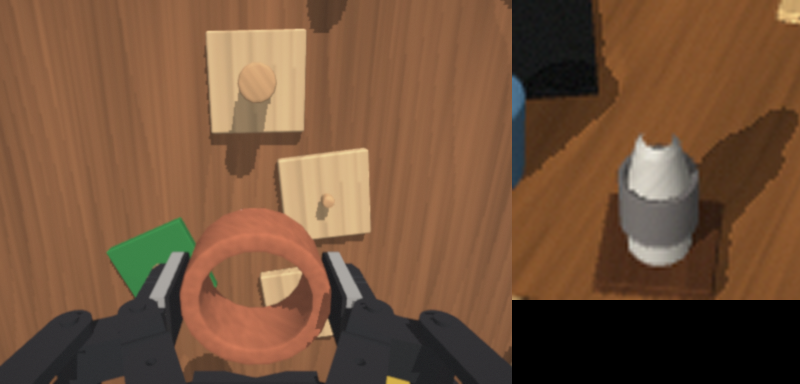

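The ring is held level and the sleeve stays at the low mark. The thick peg's top is at (257,82), and its base corners are (206,30), (305,29), (303,131) and (211,133).

```bash
python3 - <<'E'
from h import *
import pickle
o,c=pickle.load(open('w6.pkl','rb')); x=get_obs();print(x['ee_pos'])
o['ee_pos']=(o['ee_pos']+x['ee_pos'])/2
print('peg',atz(c,o,(257,82),.056))
q=[atz(c,o,p,.012) for p in((206,30.5),(305.5,29),(303.5,131),(211,133))]
print('base',np.mean(q,0),[np.linalg.norm(q[i]-q[i-1]).round(4) for i in range(4)])
z=o['ee_pos'][2]-.0024
hsv=cv2.cvtColor(c['pixels'],cv2.COLOR_RGB2HSV);H=hsv[...,0]
m=np.zeros(H.shape,bool);m[205:365,178:332]=((H<9)&(hsv[...,1]>125)&(hsv[...,2]>90))[205:365,178:332]
print('ring',fit_mask(c,o,m,z-.002,z+.028,o['ee_pos'][:2]))
E
```

```text
[ 0.49968569 -0.21361758  0.18751192]
peg [ 0.50150813 -0.13160039  0.056     ]
base [ 0.5012649  -0.13199944  0.012     ] [np.float64(0.0846), np.float64(0.0832), np.float64(0.084), np.float64(0.0847)]
ring (array([ 0.50018666, -0.21702409,  0.00126139]), np.float64(0.8928488418126544), array([  180,   209,   151,   155, 11434], dtype=int32))
```

Peg at (0.5014, -0.1318). Move over it, then descend.

arm_command(
  rows=[
    [0,[0.035,0.0005,0],0],
    [0,[0.065,0.001,0.02],0],
    [0,[0.084,0.001,0.05],0],
    [0,[0.084,0.001,0.08],0],
    [0,[0.084,0.001,0.105],0],
    [0,[0.084,0.001,0.12],0],
    [0,[0.084,0.001,0.12],0],
    [0,[0.084,0.001,0.12],0],
  ],
)

```text
t: 15.65
ee_pos: [0.5004, -0.129, 0.0672]
tool_rot: [-0.001, 0.706, 0.708, -0.0]
wrist_force: [0.7, -0.6, -0.9]
gripper_width: 0.0588
gripper_force: 64.6
```

arm_command(
  rows=[
    [0,[0,0,0.006],0],
    [0,[0,0,0.012],0],
    [0,[0,0,0.018],0],
    [0,[0,0,0.024],0],
    [0,[0,0,0.03],0],
    [0,[0,0,0.036],0],
    [0,[0,0,0.042],0],
    [0,[0,0,0.046],0],
    [0,[0,0,0.046],0],
    [0,[0,0,0.046],0],
  ],
)

```text
t: 16.48
ee_pos: [0.5006, -0.1305, 0.0212]
tool_rot: [-0.0, 0.707, 0.707, -0.0]
wrist_force: [0.1, 0.5, -0.3]
gripper_width: 0.0583
gripper_force: 64.6
```

No side forces, so the ring is over the peg. Lower the last millimetres.

arm_command(
  rows=[
    [0,[0,0,0.0015],0],
    [0,[0,0,0.003],0],
    [0,[0,0,0.0045],0],
    [0,[0,0,0.005],0],
    [0,[0,0,0.005],0],
  ],
)

```text
t: 16.9
ee_pos: [0.5007, -0.1305, 0.0165]
tool_rot: [-0.0, 0.707, 0.707, -0.0]
wrist_force: [-0.2, -0.3, -0.2]
gripper_width: 0.0586
gripper_force: 64.6
```

arm_command(
  rows=[
    [0,[0,0,0.0007],0],
    [0,[0,0,0.0014],0],
    [0,[0,0,0.0014],0],
  ],
)

```text
t: 17.15
ee_pos: [0.5007, -0.1305, 0.0151]
tool_rot: [-0.0, 0.707, 0.707, -0.0]
wrist_force: [0.0, 1.2, -0.2]
gripper_width: 0.0586
gripper_force: 64.6
```

arm_command(
  rows=[
    [0,[0,0,0.0005],0],
    [0,[0,0,0.001],0],
    [0,[0,0,0.001],0],
  ],
)

```text
t: 17.4
ee_pos: [0.5008, -0.1305, 0.0144]
tool_rot: [0.0, 0.707, 0.707, 0.0]
wrist_force: [0.0, -0.4, 1.2]
gripper_width: 0.0584
gripper_force: 64.8
```

arm_command(
  rows=[
    [0,[0,0,0.0005],0],
    [0,[0,0,0.001],0],
    [0,[0,0,0.001],0],
  ],
)

```text
t: 17.65
ee_pos: [0.5008, -0.1305, 0.0144]
tool_rot: [0.0, 0.707, 0.707, 0.0]
wrist_force: [-2.0, 0.4, 9.6]
gripper_width: 0.0582
gripper_force: 65.6
```

Seated at the expected height. Ease off, open, and retreat upward.

arm_command(
  rows=[
    [0,[0,0,-0.0008],0],
    [0.75,[0,0,-0.0008],0],
    [0.8,[0,0,-0.0008],0],
    [0.9,[0,0,-0.0008],0],
    [1,[0,0,-0.0008],0],
    [1,[0,0,-0.0008],0],
    [1,[0,0,-0.0008],0],
    [1,[0,0,-0.0008],0],
    [1,[0,0,-0.0008],0],
    [1,[0,0,-0.0008],0],
  ],
)

```text
t: 18.48
ee_pos: [0.5008, -0.1305, 0.014]
tool_rot: [0.0, 0.707, 0.707, -0.0]
wrist_force: [0.5, 0.3, -0.5]
gripper_width: 0.0855
gripper_force: 0.0
```

arm_command(
  rows=[
    [1,[0,0,-0.01],0],
    [1,[0,0,-0.03],0],
    [1,[0,0,-0.06],0],
    [1,[0,0,-0.09],0],
    [1,[0,0,-0.12],0],
    [1,[-0.02,0,-0.15],0],
    [1,[-0.05,0,-0.16],0],
    [1,[-0.075,0,-0.16],0],
    [1,[-0.08,0,-0.16],0],
    [1,[-0.08,0,-0.16],0],
  ],
)

```text
t: 19.32
ee_pos: [0.5008, -0.2119, 0.1747]
tool_rot: [0.001, 0.708, 0.707, 0.0]
wrist_force: [0.1, 0.3, -0.8]
gripper_width: 0.0855
gripper_force: 0.0
```

```bash
python3 - <<'E'
from h import *
s=camera('side')
o,c=save('wrist','w7.png'); print(o['t'],o['ee_pos'],o['gripper_width'],o['gripper_force'])
im=np.zeros((384,800,3),np.uint8);im[:,:400]=c['pixels'][:,56:456,::-1]
im[:,400:]=cv2.resize(s['pixels'][150:342,140:340,::-1],(400,384),interpolation=cv2.INTER_CUBIC)
cv2.imwrite('pics/w7v.png',im)
E
```

```text
19.3667 [ 0.50037265 -0.21039648  0.17407574] 0.08526302703654454 0.0
```

View pics/w7v.png

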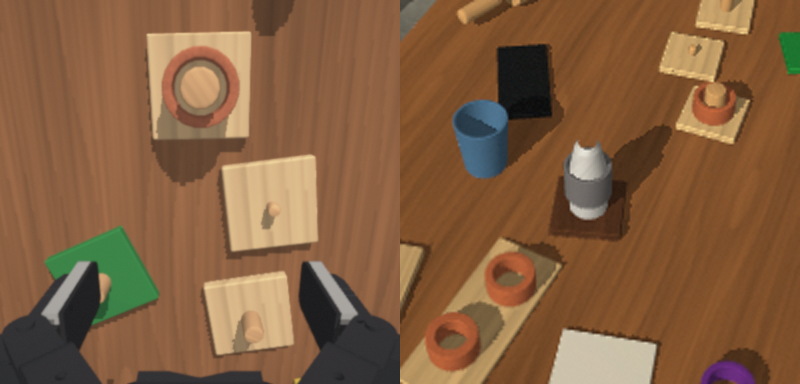

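The ring lies flat round the thick peg at (200,87). In the side half, the sleeve is at its low mark, the ware rings are untouched and the arm is clear.

```bash
python3 -c "
from workcell import hand_in
print(hand_in())"
```

```text
the job is handed in; nothing more can be done
None
```

The sleeve stopped at the lowest line, so the tile's ring has a large bore (44 mm); it now sits flat over the thick peg, the sleeve is still at its reading, nothing else was moved, and the job is handed in (no verdict was returned).

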